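# Prove a wound coil at the third voltage of the insulation tester

### The job

Insulation-test the coil wound with copper-coloured wire: slide it up off its rack pin, lower it over the brass post of the tester until it sits fully down on the red seat, and let go of it without dropping it. Only then turn the tester's black knob clockwise, past its first two clicks to the third yellow mark, never on to the red one. The knob springs back to off when released, so the program finishes while still holding it at the third mark; leave the other coils, the tape roll and the wash bottle where they are.

Things in the scene. Friction and masses are not known exactly. Their poses are not given: they have to be found in the camera images.
- copper_coil_center (a point): centre (half-way up) of the coil to test: a bobbin with black end flanges, 50 mm outer diameter, 40 mm high, wound with copper-orange wire, upright bore 24 mm right through, 130 to 250 g. Starts on one of the three rack pins; z axis along the bore, upward. Grasp it across its 50 mm diameter.
- green_coil_center (a point): centre of a bystander coil of the same size, wound with green wire, on another rack pin
- blue_coil_center (a point): centre of a bystander coil of the same size, wound with blue wire, on another rack pin
- coil_rack: fixed grey metal rack, 80 x 250 x 14 mm; origin at the centre of its underside, y axis along its length. Three steel pins of 19 mm diameter at y = -80, 0 and +80 mm; coils rest on black shoulders (34 mm wide) 30 mm above the rack's underside, and the pins have tapered tips 80 mm above it (10 mm above the coils' tops).
- tester: fixed insulation tester, a grey-blue case 190 (x) x 240 (y) mm, origin at the centre of its underside, its flat deck 70 mm high; a sloping meter housing rises to 121 mm at its far side, from x = +37 mm on, with a carrying handle behind it. The needle of the meter follows the knob.
- nest (a point): centre of the red round seat (39 mm across) on the tester's deck, 86 mm above the surface, where the coil's underside must rest; from it the brass post, 19 mm in diameter, rises 49.5 mm, straight for 40 mm and then tapering. It lies at x = -30, y = +56 mm in the tester's frame. A seated coil has its centre 20 mm above this point.
- dial_grip (a point): point on the axis of the black pointer knob at the height to grip, 30 mm above the deck, at x = -30, y = -56 mm in the tester's frame. The knob is an upright bar 48 mm long, 12 mm thick, from 8 to 40 mm above the deck, on a round skirt of 51 mm diameter and 8 mm height. The frame turns with the knob: x points along the bar to the end with the white line (the pointer), y across the 12 mm thickness, z up.
- dial (a joint): angle of the knob in rad: 0 = off (white mark, pointer 45 degrees to the left of the tester's +x), growing as it turns clockwise seen from above; detents 22.5 degrees apart at 0.393, 0.785 and 1.178 (first, second and third yellow marks) and 1.571 (red, forbidden); end stop 1.64. A spring drives it back to 0 from anywhere when released; turning it takes 0.14 N m at the first click, 0.18 N m on the way to the third and 0.14 N m to hold it there, with a dip at each detent.
- wash_bottle: bystander: white squeeze bottle with a red cap, 169 mm high, at the far edge
- tape_roll: bystander: roll of yellow tape, 100 mm across and 25 mm high, lying at the far right edge
Not all that is in view belongs to the job. What is shaped like the part that bears copper_coil_center but pink or white is not meant.

How it is judged (in metres and radians):
On the way, in this order (a step that is already met when the one before it is completed fails the run):
1. the copper coil is slid up clear of its rack pin (z of copper_coil_center in the frame of coil_rack above 0.101 m and contact force between the fingers and copper_coil above 0.5 N), for 0.05 s.
2. the copper coil sits fully down on the tester's seat, over the post, and is let go (horizontal distance between copper_coil_center and nest below 0.005 m and z of copper_coil_center in the frame of nest below 0.0225 m and angle between copper_coil's own z axis and vertical below 0.08 rad and contact force between the fingers and copper_coil below 0.1 N and value of joint dial below 0.2 rad), for 0.2 s.
3. the knob is turned to the third mark (value of joint dial between 1.04 and 1.32 rad), for 0.3 s.
At the end, for the whole second after the job is handed in: The fingers are holding the knob still at the third yellow mark (1.178 rad, give or take 8 degrees) against its spring, while the copper coil rests untouched on the tester's seat: within 5 mm of the post's axis, no more than 2.5 mm above the seat, tilted less than 0.08 rad (all of step 3 and velocity of joint dial between -0.1 and 0.1 rad/s and contact force between the fingers and dial above 0.5 N and horizontal distance between copper_coil_center and nest below 0.005 m and z of copper_coil_center in the frame of nest below 0.0225 m and angle between copper_coil's own z axis and vertical below 0.08 rad and contact force between each of the arm, the fingers and copper_coil below 0.1 N and linear speed of copper_coil below 0.03 m/s); the arm keeps its last pose, push and grip.
It fails at once if the knob is turned past 0.2 rad while the copper coil is not down on the tester's post (value of joint dial above 0.2 rad and (horizontal distance between copper_coil_center and nest above 0.006 m or z of copper_coil_center in the frame of nest above 0.026 m)).
It fails at once if the knob goes on beyond the third detent towards the red mark (over 1.42 rad) (value of joint dial above 1.42 rad).
It fails at once if the copper coil is dropped (faster than 0.5 m/s while out of the fingers) (linear speed of copper_coil above 0.5 m/s and contact force between the fingers and copper_coil below 0.05 N).
It fails at once if another coil is moved over 20 mm (distance of any of green_coil_center, blue_coil_center from where it was at the start of the episode above 0.02 m).
It fails at once if the wash bottle or the tape roll is moved over 20 mm (distance of any of wash_bottle, tape_roll from where it was at the start of the episode above 0.02 m).
It also fails if it takes over 58 s, if anything falls off the work surface, if the arm or the gripper's body presses on something with over 40 N, if the wrist force passes 120 N, or if a joint passes its speed limit or range.

### The arm

A 6-joint arm with a two-finger parallel gripper is mounted at the origin on the work surface; the furniture and walls round the work are solid. World frame = base frame: x ahead of the robot, y to its left, z up, the work surface at z = 0. Lengths are in mm, angles in degrees, forces in N, time in s.
With the tool pointing down it reaches from about 350 to 1000 mm from the base axis. Payload 7.1 kg.
Tool frame: the origin (TCP) lies at the very end of the fingers, on their centre line; the grasp point (between the pads) lies 19 mm behind it; z points along the fingers, y is the line along which they close (so a half turn about z gives the same grasp; the last joint's range is limited). The gripper opens to 85 mm and grips with 20 to 120 N. Pads are 22 mm wide; open, the fingers measure 114 mm over their backs; the gripper's body (76 mm by 85 mm) begins 54 mm behind the grasp point. The pads swing forward as they close: fully open they stand 13 mm farther back than shut.
Start: joints at [-65.489, 24.242, 93.386, -0, 62.372, -1.089], TCP at [270.066, -563.622, 231.319] pointing down, gripper open.
Joint ranges: [-172.04, 172.04], [-51.8, 120.97], [4.93, 147.93], [-75.15, 255.16], [6.16, 154.13], [-145.62, 145.62]. Speed limits (degrees/s): [136.94, 136.94, 172.46, 180, 180, 180].

### API

Orientations are given as [roll, pitch, yaw] about the fixed x, y, z axes, in that order (R = Rz(yaw) Ry(pitch) Rx(roll)).
In Python, from station import read_state, get_image, hand_in gives the robot as it stands.
- The arm moves only by the tool drive_tool, never from a script. Its argument "rows" is a list of rows, each an object of numbers: "wx", "wy", "wz": the turn, a rotation vector about the tool's x, y, z in units of 6 degrees (1.0 is 6 degrees); "dx", "dy", "dz": the shift along the tool's x, y, z in units of 25 mm (1.0 is 25 mm); "grip": the opening, from 0 (shut) to 1 (fully open). A call has 1 to 20 rows; each row shifts and turns the commanded pose from where the row before left it, along the tool's axes as they then stand; what a row does not reach is not made up. A row lasts 1/12 s, in which the tool goes at most 41.7 mm and 7.16 degrees, less where a joint would pass 70% of its speed; a pose out of reach is approached as far as the arm can. A call is refused whole if a number of a shift passes 1 or a number of a turn 1, either way. A call with a gripper value outside its range is refused whole. The fingers move at their own pace and stop on an object; the grip force is fixed at half the most. Time passes only in rows, so rows that do not move let the fingers close. It gives the time, the measured TCP pose, the force, the opening and the grip force at its end, in the units of the state.
- read_state(): the state, without advancing time (a new reading comes with each control period).
- get_image(name): name is "scene" or "top" or "wrist"; returns a dict with "color" (420x560x3 uint8, red, green, blue), "K" (3x3 intrinsics, pixels), "R" (3x3) and "t" (3): a world point X has camera coordinates R X + t; the wrist camera has in their place "T_tool_cam" (4x4, takes a point from camera to tool coordinates, whose origin is the TCP and whose axes are the flange's). Camera axes: x right, y down, z forward; pixel columns grow to the right and rows downward; lengths in mm; the calibration is good to about 2 mm. A picture is of the moment at which its call begins: read the wrist's pose just before it. There is no depth.
- hand_in(): hands the job in; it is judged then, once.
The state is a dict: "t": time; "joint_pos": joint angles; "joint_vel": joint speeds; "tau": joint torques, N m; "position": TCP position; "eef_rot": TCP orientation; "wrist_force": force on the tool from outside, world axes, zero at the start; "ft_torque": the same for the moment, N m; "gripper_width": finger opening in mm; "gripper_force": force on a finger pad.
Only numpy, scipy, OpenCV 4.12 (cv2) and the standard library are available. Lean on these libraries where they do the work, as an engineer would, in place of code of your own. Each camera call takes 0.05 s, during which the arm holds its last target. There are 200 camera calls.

## Working session

There is one attempt and no reset: what is moved stays moved. The work goes in short steps, Python scripts to look and compute and a tool call to move; the robot and the scene stay as the last step left them, time stands still between calls to the robot, and variables do not carry over. Pictures are saved under pics/ and viewed, at most 10 in all, crops included, and the job is handed in when it is done.

Besides the shell and the picture viewer there is one more tool, called after ">>>" as a command line: name --argument value ..., lists and objects as JSON in quotes. drive_tool: Moves the arm, as the interface text tells. Its arguments: {"type":"object","properties":{"rows":{"type":"array","items":{"type":"object","properties":{"wx":{"type":"number"},"wy":{"type":"number"},"wz":{"type":"number"},"dx":{"type":"number"},"dy":{"type":"number"},"dz":{"type":"number"},"grip":{"type":"number"}}}}},"required":["rows"]}

```bash
mkdir -p pics; python3 - <<'E'
from station import *
import cv2,numpy as np,pickle
s=read_state();print(s)
d={}
for n in("top","scene"):
    g=get_image(n);d[n]=g;cv2.imwrite(f"pics/{n}0.png",g["color"][:,:,::-1])
    print(n,g["K"],g["R"],g["t"])
g=get_image("wrist");print(g["K"],g["T_tool_cam"])
pickle.dump(d,open("d.pkl","wb"))
E
```

```text
{'t': 0.0, 'joint_pos': array([-6.54867261e+01,  2.42854872e+01,  9.34329990e+01, -1.70062992e-03,
        6.23741420e+01, -1.08731472e+00]), 'joint_vel': array([-0.00999449, -0.0409326 , -0.11240068,  0.06286321,  0.07036239,
        0.03949222]), 'tau': array([-3.46432134e-03, -5.57383275e+01, -2.81743169e+01, -7.62428431e-05,
        7.51857238e-03, -1.70140322e-05]), 'position': array([ 269.8507394 , -563.10780338,  230.52346044]), 'eef_rot': array([-1.79907360e+02, -2.52521325e-04,  2.56013782e+01]), 'wrist_force': array([ 0.10429398, -0.44411722,  0.09358125]), 'ft_torque': array([-0.02567774, -0.01710899, -0.02628403]), 'gripper_force': 0.0, 'gripper_width': 85.43936160877215}
top [[448.60708595   0.         280.83373081]
 [  0.         448.60708595 206.26110353]
 [  0.           0.           1.        ]] [[ 0.01024483 -0.99989702 -0.01004958]
 [-0.99178421 -0.00887911 -0.12761366]
 [ 0.12751129  0.0112744  -0.99177304]] [-140.02382482  575.04903378 1273.90130158]
scene [[530.50371215   0.         271.16997674]
 [  0.         530.50371215 209.52941697]
 [  0.           0.           1.        ]] [[-0.72591257 -0.68778601 -0.0011564 ]
 [-0.51644185  0.54617906 -0.65952729]
 [ 0.45424525 -0.47816194 -0.75167973]] [ 320.4604502   433.37160165 1195.23535287]
[[356.92839621   0.         277.17130265]
 [  0.         356.92839621 207.75173299]
 [  0.           0.           1.        ]] [[ 6.53748009e-04 -9.61728144e-01 -2.74004652e-01  7.04268812e+01]
 [ 9.99999762e-01  6.89191306e-04 -3.30900334e-05 -3.36380935e-01]
 [ 2.20665240e-04 -2.74004565e-01  9.61728366e-01 -1.43208717e+02]
 [ 0.00000000e+00  0.00000000e+00  0.00000000e+00  1.00000000e+00]]
```

View pics/top0.png

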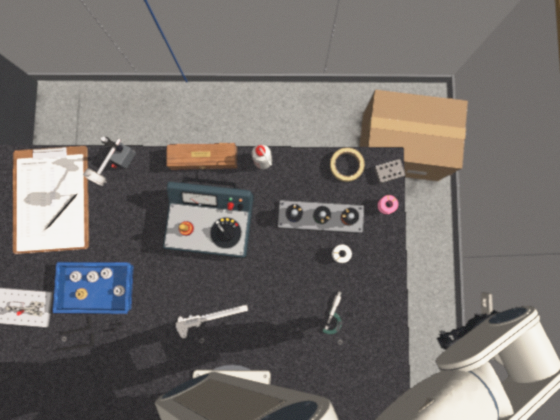

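View pics/scene0.png

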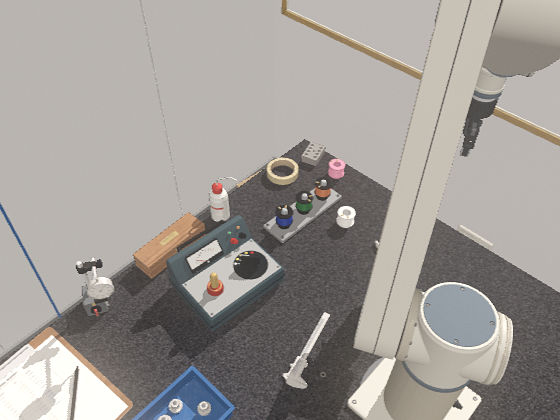

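Top view: tester at (208,218) with its seat at (185,228) and knob at (227,232), and the rack at (321,216). Candidates in the scene view: blue coil (284,214), green (304,202), copper-orange (322,187), pink decoy (337,168) and white decoy (346,216). I choose the copper one at scene (322,187), which is top (350,216), the rack end nearest the pink decoy. I'll check that in a close crop.

```bash
cat > h.py <<'E'
import numpy as np,cv2,pickle
def proj(g,X):
    c=g["R"]@np.array(X,float)+g["t"];p=g["K"]@c;return p[:2]/p[2]
def back(g,uv,z):
    r=g["R"].T@np.linalg.solve(g["K"],[*uv,1]);o=-g["R"].T@g["t"];return o+r*(z-o[2])/r[2]
E
python3 - <<'E'
from h import *
d=pickle.load(open("d.pkl","rb"))
T=d["top"];S=d["scene"]
a=cv2.resize(T["color"][160:265,160:370],None,fx=3.8,fy=3.8,interpolation=3)[:,:,::-1]
b=cv2.resize(S["color"][155:315,160:360],None,fx=2,fy=2,interpolation=3)[:,:,::-1]
im=np.zeros((399+0,798,3),np.uint8);im[:a.shape[0],:a.shape[1]]=a
cv2.imwrite("pics/c1.png",im);cv2.imwrite("pics/c2.png",cv2.resize(S["color"][155:315,160:360],None,fx=3.7,fy=3.7,interpolation=3)[:,:,::-1])
E
```

```text
(no output)
```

View pics/c1.png

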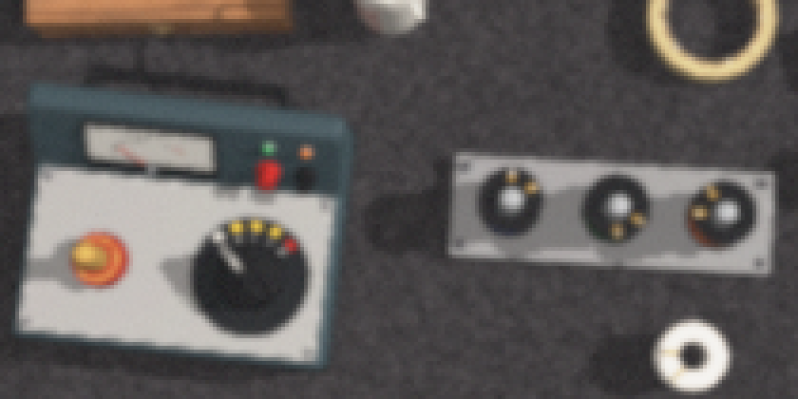

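View pics/c2.png

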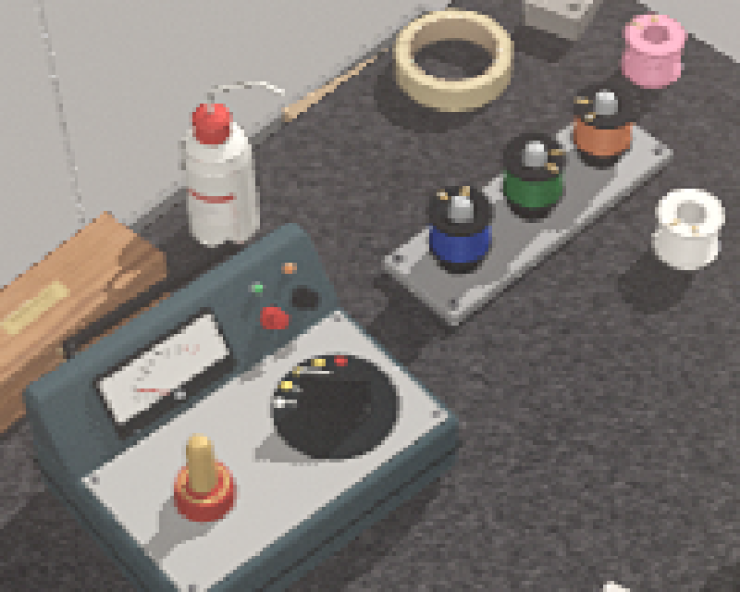

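The crops confirm it: the copper coil is at the right end of the rack (c1 (721,214), c2 (603,120)). The seat and post are at c1 (100,259), the knob at c1 (250,275), and the pointer is at off.

```bash
python3 - <<'E'
from h import *
d=pickle.load(open("d.pkl","rb"));T=d["top"];S=d["scene"]
t=lambda x,y,z:back(T,((x+.5)/3.8-.5+160,(y+.5)/3.8-.5+160),z)
s=lambda x,y,z:back(S,((x+.5)/3.7-.5+160,(y+.5)/3.7-.5+155),z)
for n,v in dict(blue=t(510,202,70),green=t(616,208,70),copper=t(721,214,70),copperS=s(605,104,70),blueS=s(460,211,70),seat=t(101,260,86),seatS=s(205,493,86),knobskirt=t(250,277,78),knobS=s(336,406,78),tip=t(86,257,135),tipS=s(200,438,135)).items(): print(n,v.round(1))
r=[t(*p,14) for p in[(456,153),(775,171),(770,273),(448,257)]];rc=np.mean(r,0)
v=(r[0]+r[3]-r[1]-r[2])/2;yaw=np.degrees(np.arctan2(-v[0],v[1]));print("rack",rc,np.linalg.norm(v),yaw)
c=[t(*p,70) for p in[(16,333),(322,367)]];v=c[0]-c[1];ty=np.arctan2(-v[0],v[1]);print("tester",c,np.linalg.norm(v),np.degrees(ty))
R=np.array([[np.cos(ty),-np.sin(ty)],[np.sin(ty),np.cos(ty)]])
o=(c[0]+c[1])[:2]/2+R@[95,0];print("o",o,"nest",o+R@[-30,56],"dial",o+R@[-30,-56])
y=np.radians(yaw)
for k in(-80,0,80):print(rc[:2]+k*np.array([-np.sin(y),np.cos(y)]))
E
```

```text
blue [ 553.7 -172.    70. ]
green [ 549.9 -251.1   70. ]
copper [ 546.1 -329.2   70. ]
copperS [ 548.3 -333.9   70. ]
blueS [ 555.8 -172.6   70. ]
seat [506.1 128.9  86. ]
seatS [502. 135.  86.]
knobskirt [495.2  19.9  78. ]
knobS [492.9  22.2  78. ]
tip [504.4 128.7 135. ]
tipS [508.9 127.7 135. ]
rack [ 551.92894571 -252.47043771   14.        ] 249.5932280494425 -2.533353877823589
tester [array([452.55332892, 193.6613219 ,  70.        ]), array([429.77925126, -33.99765799,  70.        ])] 228.79525724414438 -5.712631355300247
o [535.69448683  70.37561594] nest [511.41766783 129.08367381] dial [500.26928684  17.63990502]
[ 548.39286884 -332.3922505 ]
[ 551.92894571 -252.47043771]
[ 555.46502258 -172.54862491]
```

>>> drive_tool --rows '[{"dx":1,"dy":-0.25,"grip":1},{"dx":1,"dy":-0.25,"grip":1},{"dx":1,"dy":-0.25,"grip":1},{"dx":1,"dy":-0.25,"grip":1},{"dx":1,"dy":-0.25,"grip":1},{"dx":1,"dy":-0.25,"grip":1},{"dx":1,"dy":-0.25,"grip":1},{"dx":1,"dy":-0.25,"grip":1},{"dx":1,"dy":-0.25,"grip":1},{"dx":1,"dy":-0.25,"grip":1},{"dx":1,"dy":-0.25,"grip":1},{"dx":1,"dy":-0.25,"grip":1},{"dx":1,"dy":-0.25,"grip":1},{"dx":1,"dy":-0.25,"grip":1}]'

```text
$.rows[0]: bad value
```

>>> drive_tool --rows '[{"wz":-1,"dz":0.1,"grip":1},{"wz":-1,"dz":0.1,"grip":1},{"wz":-1,"dz":0.1,"grip":1},{"wz":-1,"dz":0.1,"grip":1},{"wz":-1,"dz":0.1,"grip":1},{"wz":-1,"dz":0.1,"grip":1},{"wz":-1,"dz":0.1,"grip":1},{"wz":-1,"dz":0.1,"grip":1},{"wz":-1,"dz":0.1,"grip":1},{"wz":-1,"dz":0.1,"grip":1},{"wz":-0.3,"grip":1},{"grip":1},{"grip":1},{"grip":1}]'

```text
$.rows[0]: bad value
```

```bash
cat >> h.py <<'E'
from station import *
from scipy.spatial.transform import Rotation as Ro
def wrist(name=None):
    s=read_state();g=get_image("wrist")
    Rt=Ro.from_euler("xyz",s["eef_rot"],degrees=True).as_matrix();M=g["T_tool_cam"]
    Rc=Rt@M[:3,:3];o=Rt@M[:3,3]+s["position"]
    g["R"]=Rc.T;g["t"]=-Rc.T@o
    if name: cv2.imwrite(f"pics/{name}.png",g["color"][:,:,::-1]);pickle.dump(g,open(f"{name}.pkl","wb"))
    print(s["t"],s["position"].round(1),s["eef_rot"].round(2),s["gripper_width"]);return s,g
def go(X):
    s=read_state();Rt=Ro.from_euler("xyz",s["eef_rot"],degrees=True).as_matrix()
    print("tool shift units",(Rt.T@(np.array(X)-s["position"])/25).round(2),s["eef_rot"].round(2))
E
python3 -c "
from h import *
s,g=wrist('w1');print(proj(g,[547.5,-331.5,70]),proj(g,[547.5,-331.5,80]));go([547.5,-331.5,200])"
```

```text
0.15 [ 269.9 -563.3  230.7] [-179.93   -0.     25.59] 85.20679542131228
[ 130.98287771 -375.95722907] [ 124.13576492 -398.4554166 ]
tool shift units [14.02 -3.56  1.24] [-179.94   -0.     25.6 ]
```

View pics/w1.png

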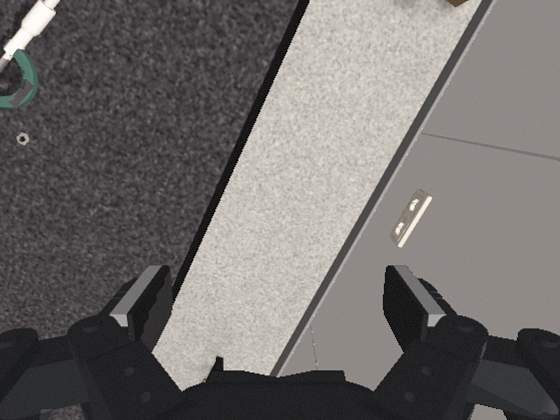

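The arm has not moved: the wrist view still shows the table edge and floor at the start pose. The rows probably need every field, so I'll send them complete.

>>> drive_tool --rows '[{"dx":1,"dy":-0.25,"dz":0,"wx":0,"wy":0,"wz":0,"grip":1},{"dx":1,"dy":-0.25,"dz":0,"wx":0,"wy":0,"wz":0,"grip":1},{"dx":1,"dy":-0.25,"dz":0,"wx":0,"wy":0,"wz":0,"grip":1},{"dx":1,"dy":-0.25,"dz":0,"wx":0,"wy":0,"wz":0,"grip":1},{"dx":1,"dy":-0.25,"dz":0,"wx":0,"wy":0,"wz":0,"grip":1},{"dx":1,"dy":-0.25,"dz":0,"wx":0,"wy":0,"wz":0,"grip":1},{"dx":1,"dy":-0.25,"dz":0,"wx":0,"wy":0,"wz":0,"grip":1},{"dx":1,"dy":-0.25,"dz":0,"wx":0,"wy":0,"wz":0,"grip":1},{"dx":1,"dy":-0.25,"dz":0,"wx":0,"wy":0,"wz":0,"grip":1},{"dx":1,"dy":-0.25,"dz":0,"wx":0,"wy":0,"wz":0,"grip":1},{"dx":1,"dy":-0.25,"dz":0,"wx":0,"wy":0,"wz":0,"grip":1},{"dx":1,"dy":-0.25,"dz":0,"wx":0,"wy":0,"wz":0,"grip":1},{"dx":1,"dy":-0.25,"dz":0,"wx":0,"wy":0,"wz":0,"grip":1},{"dx":1,"dy":-0.25,"dz":0,"wx":0,"wy":0,"wz":0,"grip":1}]'

```text
t: 1.37
position: [548.7, -332.5, 231.1]
eef_rot: [-180.0, 0.0, 25.6]
wrist_force: [0.9, 0.8, -0.4]
gripper_width: 85.1
gripper_force: 0.0
```

>>> drive_tool --rows '[{"dx":0,"dy":0,"dz":0.1,"wx":0,"wy":0,"wz":-1,"grip":1},{"dx":0,"dy":0,"dz":0.1,"wx":0,"wy":0,"wz":-1,"grip":1},{"dx":0,"dy":0,"dz":0.1,"wx":0,"wy":0,"wz":-1,"grip":1},{"dx":0,"dy":0,"dz":0.1,"wx":0,"wy":0,"wz":-1,"grip":1},{"dx":0,"dy":0,"dz":0.1,"wx":0,"wy":0,"wz":-1,"grip":1},{"dx":0,"dy":0,"dz":0.1,"wx":0,"wy":0,"wz":-1,"grip":1},{"dx":0,"dy":0,"dz":0.1,"wx":0,"wy":0,"wz":-1,"grip":1},{"dx":0,"dy":0,"dz":0.1,"wx":0,"wy":0,"wz":-1,"grip":1},{"dx":0,"dy":0,"dz":0.1,"wx":0,"wy":0,"wz":-1,"grip":1},{"dx":0,"dy":0,"dz":0.1,"wx":0,"wy":0,"wz":-1,"grip":1},{"dx":0,"dy":0,"dz":0,"wx":0,"wy":0,"wz":-0.3,"grip":1},{"dx":0,"dy":0,"dz":0,"wx":0,"wy":0,"wz":0,"grip":1}]'

```text
t: 2.37
position: [547.7, -333.3, 205.9]
eef_rot: [-180.0, -0.0, 87.5]
wrist_force: [0.2, 0.1, 1.2]
gripper_width: 85.0
gripper_force: 0.0
```

```bash
python3 -c "
from h import *
s,g=wrist('w2');print(proj(g,[547.5,-331.5,70]),proj(g,[547.5,-331.5,80]));go([547.5,-331.5,200])"
```

```text
2.3667 [ 547.7 -333.3  205.9] [-1.7996e+02 -2.0000e-02  8.7460e+01] 84.96861808107407
[276.12301244 194.58931913] [276.07800494 197.65060205]
tool shift units [ 0.07 -0.01  0.24] [-1.7997e+02 -2.0000e-02  8.7340e+01]
```

View pics/w2.png

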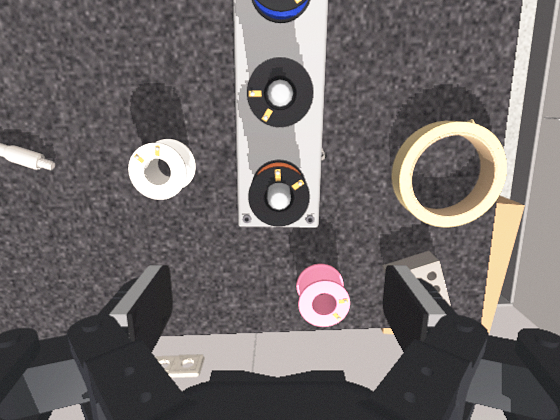

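The wrist view is aligned with the rack. The copper coil's top flange is centred at about (279,192) and its pin tip at (279,197), against a prediction of (276,194.6). I'll turn that into a position.

```bash
python3 - <<'E'
from h import *
g=pickle.load(open("w2.pkl","rb"))
im=g["color"][150:235,230:330].astype(int)
m=(im.max(2)<45).astype(np.uint8)
n,l,st,c=cv2.connectedComponentsWithStats(m);k=1+st[1:,4].argmax()
p=cv2.findContours((l==k).astype(np.uint8),0,2)[0][0];(x,y),r=cv2.minEnclosingCircle(p);print(st[k],x+230,y+150,r)
for uv,z in(((x+230,y+150),70),((279,193),70),((279,197),80)):print(back(g,uv,z).round(1))
print(back(g,(279+30,193),70)-back(g,(279-30,193),70))
E
```

```text
[ 34  38  30  24 129] 278.5 197.0 15.041708946228027
[ 549.3 -333.6   70. ]
[ 549.9 -330.3   70. ]
[ 549.8 -331.1   80. ]
[48.16764747 -2.09568839  0.        ]
```

>>> drive_tool --rows '[{"dx":0.09,"dy":0.07,"dz":1,"wx":0,"wy":0,"wz":0,"grip":1},{"dx":0,"dy":0,"dz":1,"wx":0,"wy":0,"wz":0,"grip":1},{"dx":0,"dy":0,"dz":1,"wx":0,"wy":0,"wz":0,"grip":1},{"dx":0,"dy":0,"dz":1,"wx":0,"wy":0,"wz":0,"grip":1},{"dx":0,"dy":0,"dz":0.8,"wx":0,"wy":0,"wz":0,"grip":1},{"dx":0,"dy":0,"dz":0.6,"wx":0,"wy":0,"wz":0,"grip":1},{"dx":0,"dy":0,"dz":0.6,"wx":0,"wy":0,"wz":0,"grip":1},{"dx":0,"dy":0,"dz":0.5,"wx":0,"wy":0,"wz":0,"grip":1},{"dx":0,"dy":0,"dz":0.5,"wx":0,"wy":0,"wz":0,"grip":1},{"dx":0,"dy":0,"dz":0,"wx":0,"wy":0,"wz":0,"grip":1},{"dx":0,"dy":0,"dz":0,"wx":0,"wy":0,"wz":0,"grip":1}]'

```text
t: 3.33
position: [549.5, -331.2, 30.8]
eef_rot: [-180.0, -0.0, 87.4]
wrist_force: [0.4, -0.2, 0.4]
gripper_width: 85.6
gripper_force: 0.0
```

>>> drive_tool --rows '[{"dx":0,"dy":0,"dz":0,"wx":0,"wy":0,"wz":0,"grip":0.7},{"dx":0,"dy":0,"dz":0,"wx":0,"wy":0,"wz":0,"grip":0.6},{"dx":0,"dy":0,"dz":0,"wx":0,"wy":0,"wz":0,"grip":0.4},{"dx":0,"dy":0,"dz":0,"wx":0,"wy":0,"wz":0,"grip":0.3},{"dx":0,"dy":0,"dz":0,"wx":0,"wy":0,"wz":0,"grip":0.3},{"dx":0,"dy":0,"dz":0,"wx":0,"wy":0,"wz":0,"grip":0.3},{"dx":0,"dy":0,"dz":0,"wx":0,"wy":0,"wz":0,"grip":0.3},{"dx":0,"dy":0,"dz":0,"wx":0,"wy":0,"wz":0,"grip":0.3}]'

```text
t: 4.0
position: [550.2, -331.7, 32.7]
eef_rot: [179.9, 0.0, 87.4]
wrist_force: [-1.1, 0.5, 5.0]
gripper_width: 48.6
gripper_force: 61.4
```

>>> drive_tool --rows '[{"dx":0,"dy":0,"dz":-0.3,"wx":0,"wy":0,"wz":0,"grip":0.3},{"dx":0,"dy":0,"dz":-0.4,"wx":0,"wy":0,"wz":0,"grip":0.3},{"dx":0,"dy":0,"dz":-0.4,"wx":0,"wy":0,"wz":0,"grip":0.3},{"dx":0,"dy":0,"dz":-0.4,"wx":0,"wy":0,"wz":0,"grip":0.3},{"dx":0,"dy":0,"dz":-0.5,"wx":0,"wy":0,"wz":0,"grip":0.3},{"dx":0,"dy":0,"dz":-0.5,"wx":0,"wy":0,"wz":0,"grip":0.3},{"dx":0,"dy":0,"dz":-0.5,"wx":0,"wy":0,"wz":0,"grip":0.3},{"dx":0,"dy":0,"dz":-0.5,"wx":0,"wy":0,"wz":0,"grip":0.3},{"dx":0,"dy":0,"dz":-0.5,"wx":0,"wy":0,"wz":0,"grip":0.3},{"dx":0,"dy":0,"dz":-0.5,"wx":0,"wy":0,"wz":0,"grip":0.3},{"dx":0,"dy":0,"dz":-0.5,"wx":0,"wy":0,"wz":0,"grip":0.3},{"dx":0,"dy":0,"dz":-0.5,"wx":0,"wy":0,"wz":0,"grip":0.3},{"dx":0,"dy":0,"dz":-0.5,"wx":0,"wy":0,"wz":0,"grip":0.3},{"dx":0,"dy":0,"dz":-0.3,"wx":0,"wy":0,"wz":0,"grip":0.3},{"dx":0,"dy":0,"dz":0,"wx":0,"wy":0,"wz":0,"grip":0.3}]'

```text
t: 5.25
position: [550.8, -331.9, 191.2]
eef_rot: [179.8, 0.1, 87.4]
wrist_force: [0.1, -0.3, -1.8]
gripper_width: 48.9
gripper_force: 62.2
```

```bash
python3 -c "
from h import *
go([505,60,190])"
```

```text
tool shift units [ 1.558e+01 -2.540e+00  1.000e-02] [1.7983e+02 1.0000e-01 8.7400e+01]
```

>>> drive_tool --rows '[{"dx":0.5,"dy":-0.08,"dz":0,"wx":0,"wy":0,"wz":0,"grip":0.3},{"dx":0.9,"dy":-0.15,"dz":0,"wx":0,"wy":0,"wz":0,"grip":0.3},{"dx":0.9,"dy":-0.15,"dz":0,"wx":0,"wy":0,"wz":0,"grip":0.3},{"dx":0.9,"dy":-0.15,"dz":0,"wx":0,"wy":0,"wz":0,"grip":0.3},{"dx":0.9,"dy":-0.15,"dz":0,"wx":0,"wy":0,"wz":0,"grip":0.3},{"dx":0.9,"dy":-0.15,"dz":0,"wx":0,"wy":0,"wz":0,"grip":0.3},{"dx":0.9,"dy":-0.15,"dz":0,"wx":0,"wy":0,"wz":0,"grip":0.3},{"dx":0.9,"dy":-0.15,"dz":0,"wx":0,"wy":0,"wz":0,"grip":0.3},{"dx":0.9,"dy":-0.15,"dz":0,"wx":0,"wy":0,"wz":0,"grip":0.3},{"dx":0.9,"dy":-0.15,"dz":0,"wx":0,"wy":0,"wz":0,"grip":0.3},{"dx":0.9,"dy":-0.15,"dz":0,"wx":0,"wy":0,"wz":0,"grip":0.3},{"dx":0.9,"dy":-0.15,"dz":0,"wx":0,"wy":0,"wz":0,"grip":0.3},{"dx":0.9,"dy":-0.15,"dz":0,"wx":0,"wy":0,"wz":0,"grip":0.3},{"dx":0.9,"dy":-0.15,"dz":0,"wx":0,"wy":0,"wz":0,"grip":0.3},{"dx":0.9,"dy":-0.15,"dz":0,"wx":0,"wy":0,"wz":0,"grip":0.3},{"dx":0.9,"dy":-0.15,"dz":0,"wx":0,"wy":0,"wz":0,"grip":0.3},{"dx":0.9,"dy":-0.15,"dz":0,"wx":0,"wy":0,"wz":0,"grip":0.3},{"dx":0.7,"dy":-0.1,"dz":0,"wx":0,"wy":0,"wz":0,"grip":0.3},{"dx":0,"dy":0,"dz":0,"wx":0,"wy":0,"wz":0,"grip":0.3},{"dx":0,"dy":0,"dz":0,"wx":0,"wy":0,"wz":0,"grip":0.3}]'

```text
t: 6.92
position: [502.0, 62.1, 188.2]
eef_rot: [-179.9, 0.0, 87.5]
wrist_force: [0.0, 0.3, -2.4]
gripper_width: 48.9
gripper_force: 62.2
```

```bash
python3 -c "
from h import *
s,g=wrist('w3');print(proj(g,[505,130,86]),proj(g,[505,130,135.5]),proj(g,[494,20,78]));go([505,130,190])"
```

```text
6.9167 [502.   62.1 188.2] [-1.7991e+02  2.0000e-02  8.7530e+01] 48.932267305260275
[276.5308629  109.61481704] [276.23172811 110.53010107] [268.40827375 258.31231629]
tool shift units [ 2.75 -0.01 -0.07] [-1.7993e+02  2.0000e-02  8.7470e+01]
```

View pics/w3.png

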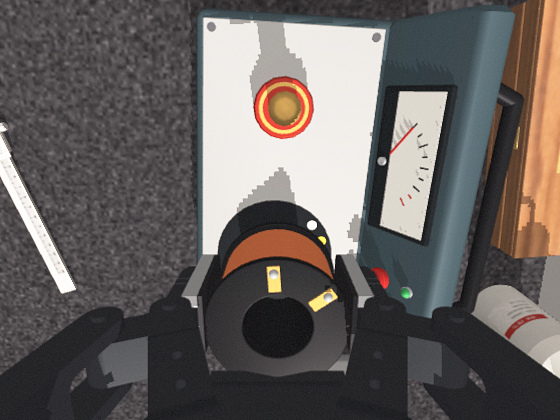

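The seat and post are centred at about (284,107), 7 px right of the prediction. The held coil is upright with its bore at (278,326). I'll fit both.

```bash
python3 - <<'E'
from h import *
g=pickle.load(open("w3.pkl","rb"));s=read_state()
def blob(m,off):
    n,l,st,c=cv2.connectedComponentsWithStats(m.astype(np.uint8));k=1+st[1:,4].argmax()
    p=cv2.findContours((l==k).astype(np.uint8),0,2)[0][0];e=cv2.fitEllipse(cv2.convexHull(p));return np.array(e[0])+off,e[1],e[2]
h=cv2.cvtColor(g["color"],cv2.COLOR_RGB2HSV)
c=h[60:155,235:335];m=(c[:,:,1]>110)
e=blob(m,[235,60]);print("seat",e,back(g,e[0],86), "expected diam px",np.ptp([proj(g,back(g,e[0],86)+[d,0,0])[0] for d in(-19.5,19.5)]))
e1=blob(c[:,:,2]*0+((c[:,:,0]>15)&(c[:,:,1]>90)&(c[:,:,2]<215)),[235,60]);print("post",e1,back(g,e1[0],125))
c=g["color"][290:365,235:325].max(2)
m=c<16
b=blob(m,[235,290]);print("bore",b)
for zz in(185,195,225,230,235):
  X=back(g,b[0],zz);print(zz,X,"diam",np.ptp([proj(g,X+[d,0,0])[0] for d in(-12,12)]))
print(s["position"])
E
```

```text
seat (array([283.08991241, 107.21460724]), (59.119781494140625, 61.81304931640625), 2.7830708026885986) [509.40156901 131.34605601  86.        ] expected diam px 58.903352164836235
post (array([284.40257645, 107.82653046]), (31.524015426635742, 33.84679412841797), 3.875070810317993) [509.56010294 131.13599255 125.        ]Traceback (most recent call last):
  File "<stdin>", line 12, in <module>
  File "<stdin>", line 5, in blob
cv2.error: OpenCV(4.12.0) /io/opencv/modules/imgproc/src/shapedescr.cpp:361: error: (-201:Incorrect size of input array) There should be at least 5 points to fit the ellipse in function 'fitEllipseNoDirect'
```

```bash
python3 - <<'E'
from h import *
g=pickle.load(open("w3.pkl","rb"));s=read_state()
c=g["color"].max(2)[280:370,230:330]
for th in (22,26,30,35):
    n,l,st,ce=cv2.connectedComponentsWithStats((c<th).astype(np.uint8));k=l[46,48]
    if k: print(th,st[k]+[230,280,0,0,0],ce[k]+[230,280])
print(c[46,::4],c[::4,48])
for uv in((278,326),(278,324)):
  for zz in(224,228,232):
    X=back(g,uv,zz);print(zz,X,np.ptp([proj(g,X+[d,0,0])[0] for d in(-12,12)]))
E
```

```text
30 [ 243  298   70   60 2910] [277.59553265 326.65223368]
35 [ 242  297   71   61 3382] [277.33944412 326.78296866]
[54 57 62 33 26 24 22 28 22 24 26 26 28 25 23 23 33 24 22 22 20 62 75 75
 72] [255 253 254 130  69  23  30  19  27  26  27  28  29  25  21  25  32  27
  26  23  73  77  81]
224 [502.91413379  59.26167002 224.        ] 69.42664089774291
228 [503.02477684  61.9823194  228.        ] 72.1135554736008
232 [503.13541988  64.70296878 232.        ] 75.01681865956178
224 [502.94719139  60.05282107 224.        ] 69.54913332007055
228 [503.05660273  62.74399265 228.        ] 72.24078856783476
232 [503.16601407  65.43516424 232.        ] 75.14917414566915
```

>>> drive_tool --rows '[{"dx":0.5,"dy":0.04,"dz":0,"wx":0,"wy":0,"wz":0,"grip":0.3},{"dx":0.8,"dy":0.04,"dz":0,"wx":0,"wy":0,"wz":0,"grip":0.3},{"dx":0.8,"dy":0.04,"dz":0,"wx":0,"wy":0,"wz":0,"grip":0.3},{"dx":0.5,"dy":0.02,"dz":0,"wx":0,"wy":0,"wz":0,"grip":0.3},{"dx":0.23,"dy":0,"dz":0.4,"wx":0,"wy":0,"wz":0,"grip":0.3},{"dx":0,"dy":0,"dz":0.5,"wx":0,"wy":0,"wz":0,"grip":0.3},{"dx":0,"dy":0,"dz":0.5,"wx":0,"wy":0,"wz":0,"grip":0.3},{"dx":0,"dy":0,"dz":0.1,"wx":0,"wy":0,"wz":0,"grip":0.3},{"dx":0,"dy":0,"dz":0,"wx":0,"wy":0,"wz":0,"grip":0.3},{"dx":0,"dy":0,"dz":0,"wx":0,"wy":0,"wz":0,"grip":0.3}]'

```text
t: 7.8
position: [509.7, 131.4, 151.1]
eef_rot: [-180.0, 0.0, 87.4]
wrist_force: [-0.8, 0.2, -2.1]
gripper_width: 48.6
gripper_force: 62.3
```

```bash
python3 -c "
from h import *
s,g=wrist('w4');go([508.5,132.6,147])
a=get_image('scene');b=get_image('top')
pickle.dump((a,b),open('d2.pkl','wb'))
A=cv2.resize(a['color'][180:310,150:280],(400,400),interpolation=2);B=cv2.resize(b['color'][180:260,150:230],(400,400),interpolation=2)
cv2.imwrite('pics/m4.png',np.hstack([A,B])[:,:,::-1])"
```

```text
7.8 [509.7 131.4 151.1] [-1.7997e+02  1.0000e-02  8.7370e+01] 48.59818012809524
tool shift units [ 0.04 -0.06  0.18] [179.98  -0.    87.37]
```

View pics/m4.png

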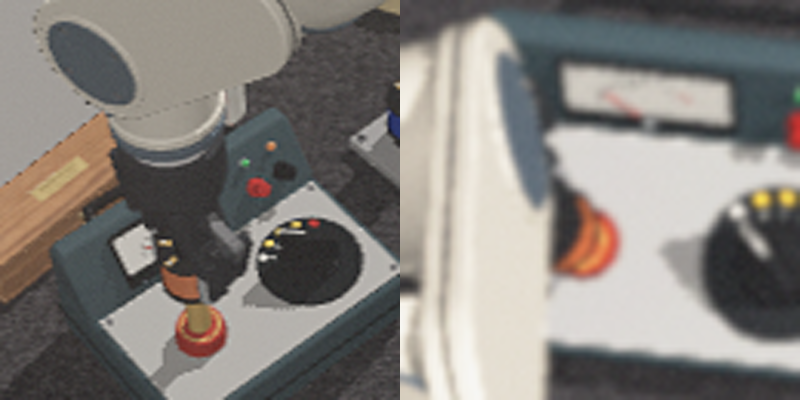

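The scene crop (left) shows the coil at (185,280) just above the post tip (202,305). I'll check the alignment numerically by projection.

```bash
python3 - <<'E'
from h import *
a,b=pickle.load(open("d2.pkl","rb"))
f=400/130
q=lambda X:((proj(a,X)-[150,180])*f).round(1)
for n,X in dict(coilbot=[509.7,131.4,149],bl=[509.7-18,131.4+17,149],coilc=[509.7,131.4,169],seat=[509.5,131.2,86],tip=[509.5,131.2,135]).items():print(n,q(X))
h=cv2.cvtColor(a["color"],cv2.COLOR_RGB2HSV)
m=((h[:,:,0]<8)|(h[:,:,0]>172))&(h[:,:,1]>150);ys,xs=np.nonzero(m[280:310,200:235]);print("red x",(xs.min()+200-150)*f,(xs.max()+201-150)*f,"y",(ys.min()+100)*f,(ys.max()+101)*f)
w=[-.7259,-.6878]
print("left edge of coil",q([509.7+25*.726,131.4+25*.688,169]),"right",q([509.7-25*.726,131.4-25*.688,169]))
h2=h[260:285,195:225];print(h2[12,:,0],h2[12,:,1])
E
```

```text
coilbot [190.2 278.1]
bl [189.6 305.2]
coilc [187.9 263. ]
seat [197.3 323.5]
tip [192.1 288.5]
red x 178.46153846153848 224.61538461538464 y 316.92307692307696 356.92307692307696
left edge of coil [154.9 263. ] right [220.9 263. ]
[  0  90  98  98 100  19  15  26   6   9   8   9  10  10   9   9  10   9
   9  10   0   0  10   0 165  20 170   0 135  10] [  0  25  28  30  24  15  10  11 135 153 144 142 139 141 142 142 139 141
 132  48   0   6  10   5   9  14  14  10  11  10]
```

>>> drive_tool --rows '[{"dx":0,"dy":0,"dz":0.2,"wx":0,"wy":0,"wz":0,"grip":0.3},{"dx":0,"dy":0,"dz":0.2,"wx":0,"wy":0,"wz":0,"grip":0.3},{"dx":0,"dy":0,"dz":0.2,"wx":0,"wy":0,"wz":0,"grip":0.3},{"dx":0,"dy":0,"dz":0.2,"wx":0,"wy":0,"wz":0,"grip":0.3},{"dx":0,"dy":0,"dz":0.2,"wx":0,"wy":0,"wz":0,"grip":0.3},{"dx":0,"dy":0,"dz":0,"wx":0,"wy":0,"wz":0,"grip":0.3}]'

```text
t: 8.45
position: [508.9, 131.6, 125.0]
eef_rot: [-179.9, 0.0, 87.4]
wrist_force: [-0.2, -0.2, -1.8]
gripper_width: 48.9
gripper_force: 62.3
```

>>> drive_tool --rows '[{"dx":0,"dy":0,"dz":0.2,"wx":0,"wy":0,"wz":0,"grip":0.3},{"dx":0,"dy":0,"dz":0.2,"wx":0,"wy":0,"wz":0,"grip":0.3},{"dx":0,"dy":0,"dz":0.2,"wx":0,"wy":0,"wz":0,"grip":0.3},{"dx":0,"dy":0,"dz":0.2,"wx":0,"wy":0,"wz":0,"grip":0.3},{"dx":0,"dy":0,"dz":0.2,"wx":0,"wy":0,"wz":0,"grip":0.3},{"dx":0,"dy":0,"dz":0.2,"wx":0,"wy":0,"wz":0,"grip":0.3},{"dx":0,"dy":0,"dz":0,"wx":0,"wy":0,"wz":0,"grip":0.3}]'

```text
t: 9.03
position: [509.1, 131.6, 95.2]
eef_rot: [-179.9, 0.0, 87.4]
wrist_force: [-0.5, -0.5, -1.5]
gripper_width: 48.5
gripper_force: 62.3
```

>>> drive_tool --rows '[{"dx":0,"dy":0,"dz":0.1,"wx":0,"wy":0,"wz":0,"grip":0.3},{"dx":0,"dy":0,"dz":0.06,"wx":0,"wy":0,"wz":0,"grip":0.3},{"dx":0,"dy":0,"dz":0,"wx":0,"wy":0,"wz":0,"grip":0.3}]'

```text
t: 9.28
position: [509.7, 131.7, 92.1]
eef_rot: [-180.0, 0.0, 87.4]
wrist_force: [0.0, -0.3, -2.7]
gripper_width: 48.6
gripper_force: 62.3
```

>>> drive_tool --rows '[{"dx":0,"dy":0,"dz":0.04,"wx":0,"wy":0,"wz":0,"grip":0.3},{"dx":0,"dy":0,"dz":0.04,"wx":0,"wy":0,"wz":0,"grip":0.3},{"dx":0,"dy":0,"dz":0,"wx":0,"wy":0,"wz":0,"grip":0.3}]'

```text
t: 9.53
position: [509.7, 131.7, 90.3]
eef_rot: [180.0, -0.0, 87.4]
wrist_force: [-0.0, 0.7, -1.6]
gripper_width: 48.6
gripper_force: 62.3
```

>>> drive_tool --rows '[{"dx":0,"dy":0,"dz":0.04,"wx":0,"wy":0,"wz":0,"grip":0.3},{"dx":0,"dy":0,"dz":0,"wx":0,"wy":0,"wz":0,"grip":0.3}]'

```text
t: 9.7
position: [509.7, 131.7, 89.3]
eef_rot: [-180.0, 0.0, 87.4]
wrist_force: [0.3, 0.6, -2.1]
gripper_width: 48.7
gripper_force: 62.3
```

>>> drive_tool --rows '[{"dx":0,"dy":0,"dz":0.04,"wx":0,"wy":0,"wz":0,"grip":0.3},{"dx":0,"dy":0,"dz":0,"wx":0,"wy":0,"wz":0,"grip":0.3}]'

```text
t: 9.87
position: [509.8, 131.8, 88.7]
eef_rot: [180.0, -0.0, 87.4]
wrist_force: [-2.0, -0.9, 3.5]
gripper_width: 48.7
gripper_force: 62.8
```

>>> drive_tool --rows '[{"dx":0,"dy":0,"dz":0.02,"wx":0,"wy":0,"wz":0,"grip":0.3},{"dx":0,"dy":0,"dz":0,"wx":0,"wy":0,"wz":0,"grip":0.3},{"dx":0,"dy":0,"dz":0,"wx":0,"wy":0,"wz":0,"grip":0.6},{"dx":0,"dy":0,"dz":0,"wx":0,"wy":0,"wz":0,"grip":0.7},{"dx":0,"dy":0,"dz":0,"wx":0,"wy":0,"wz":0,"grip":0.75},{"dx":0,"dy":0,"dz":0,"wx":0,"wy":0,"wz":0,"grip":0.78},{"dx":0,"dy":0,"dz":0,"wx":0,"wy":0,"wz":0,"grip":0.78},{"dx":0,"dy":0,"dz":0,"wx":0,"wy":0,"wz":0,"grip":0.78},{"dx":0,"dy":0,"dz":0,"wx":0,"wy":0,"wz":0,"grip":0.78},{"dx":0,"dy":0,"dz":0,"wx":0,"wy":0,"wz":0,"grip":0.78},{"dx":0,"dy":0,"dz":0,"wx":0,"wy":0,"wz":0,"grip":0.78}]'

```text
t: 10.78
position: [509.7, 131.7, 87.8]
eef_rot: [-180.0, 0.0, 87.4]
wrist_force: [0.2, -0.7, -0.5]
gripper_width: 66.5
gripper_force: 0.0
```

>>> drive_tool --rows '[{"dx":0,"dy":0,"dz":-0.2,"wx":0,"wy":0,"wz":0,"grip":0.78},{"dx":0,"dy":0,"dz":-0.5,"wx":0,"wy":0,"wz":0,"grip":0.78},{"dx":0,"dy":0,"dz":-0.8,"wx":0,"wy":0,"wz":0,"grip":0.78},{"dx":0,"dy":0,"dz":-1,"wx":0,"wy":0,"wz":0,"grip":0.78},{"dx":0,"dy":0,"dz":-1,"wx":0,"wy":0,"wz":0,"grip":0.78},{"dx":0,"dy":0,"dz":-0.7,"wx":0,"wy":0,"wz":0,"grip":0.78},{"dx":0,"dy":0,"dz":0,"wx":0,"wy":0,"wz":0,"grip":0.78}]'

```text
t: 11.37
position: [512.0, 132.3, 196.9]
eef_rot: [179.6, -0.1, 87.4]
wrist_force: [0.1, 0.4, 0.6]
gripper_width: 66.6
gripper_force: 0.0
```

>>> drive_tool --rows '[{"dx":-0.9,"dy":-0.07,"dz":0,"wx":0,"wy":0,"wz":0,"grip":0.78},{"dx":-0.9,"dy":-0.07,"dz":0,"wx":0,"wy":0,"wz":0,"grip":0.78},{"dx":-0.9,"dy":-0.07,"dz":0,"wx":0,"wy":0,"wz":0,"grip":0.78},{"dx":-0.9,"dy":-0.07,"dz":0,"wx":0,"wy":0,"wz":0,"grip":0.78},{"dx":-0.9,"dy":-0.06,"dz":0,"wx":0,"wy":0,"wz":0,"grip":0.78},{"dx":0,"dy":0,"dz":0,"wx":0,"wy":0,"wz":1,"grip":0.6},{"dx":0,"dy":0,"dz":0,"wx":0,"wy":0,"wz":1,"grip":0.6},{"dx":0,"dy":0,"dz":0,"wx":0,"wy":0,"wz":1,"grip":0.6},{"dx":0,"dy":0,"dz":0,"wx":0,"wy":0,"wz":1,"grip":0.6},{"dx":0,"dy":0,"dz":0,"wx":0,"wy":0,"wz":1,"grip":0.6},{"dx":0,"dy":0,"dz":0,"wx":0,"wy":0,"wz":1,"grip":0.6},{"dx":0,"dy":0,"dz":0,"wx":0,"wy":0,"wz":1,"grip":0.6},{"dx":0,"dy":0,"dz":0,"wx":0,"wy":0,"wz":1,"grip":0.6},{"dx":0,"dy":0,"dz":0,"wx":0,"wy":0,"wz":0,"grip":0.6},{"dx":0,"dy":0,"dz":0,"wx":0,"wy":0,"wz":0,"grip":0.6}]'

```text
t: 12.62
position: [495.8, 19.7, 192.4]
eef_rot: [-180.0, 0.0, 39.6]
wrist_force: [0.0, -0.5, -0.2]
gripper_width: 51.6
gripper_force: 0.0
```

```bash
python3 -c "
from h import *
s,g=wrist('w5');print(proj(g,[498.5,20.3,110]),proj(g,[498.5,20.3,78]),proj(g,[509.7,131.7,126]));go([498.5,20.3,190])"
```

```text
12.6167 [495.8  19.7 192.4] [-1.7997e+02  3.0000e-02  3.9580e+01] 51.62614354417162
[279.33743645 213.14691322] [279.1135361  200.75345447] [138.19524179  84.23118512]
tool shift units [0.1  0.05 0.1 ] [-1.7998e+02  3.0000e-02  3.9590e+01]
```

View pics/w5.png

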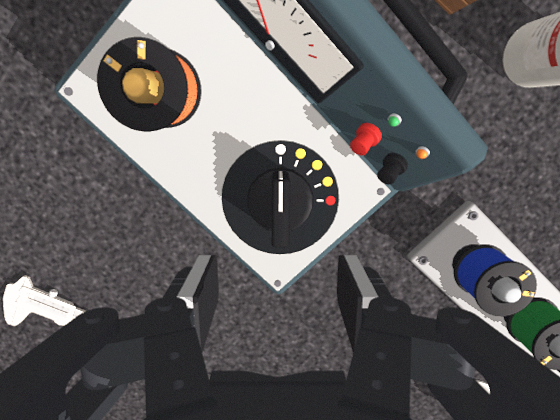

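The coil sits seated on the post at about (143,88). The knob bar runs vertically at x≈280, with its centre at about (280,210) and its pointer at the white off mark, aligned with the fingers. I'll descend over it.

>>> drive_tool --rows '[{"dx":0.1,"dy":0.07,"dz":0.5,"wx":0,"wy":0,"wz":0,"grip":0.6},{"dx":0,"dy":0,"dz":0.8,"wx":0,"wy":0,"wz":0,"grip":0.6},{"dx":0,"dy":0,"dz":0.8,"wx":0,"wy":0,"wz":0,"grip":0.6},{"dx":0,"dy":0,"dz":0.8,"wx":0,"wy":0,"wz":0,"grip":0.6},{"dx":0,"dy":0,"dz":0.6,"wx":0,"wy":0,"wz":0,"grip":0.6},{"dx":0,"dy":0,"dz":0.5,"wx":0,"wy":0,"wz":0,"grip":0.6},{"dx":0,"dy":0,"dz":0.36,"wx":0,"wy":0,"wz":0,"grip":0.6},{"dx":0,"dy":0,"dz":0,"wx":0,"wy":0,"wz":0,"grip":0.6},{"dx":0,"dy":0,"dz":0,"wx":0,"wy":0,"wz":0,"grip":0.6}]'

```text
t: 13.42
position: [499.0, 20.0, 83.6]
eef_rot: [-180.0, 0.0, 39.5]
wrist_force: [0.8, -0.5, 1.0]
gripper_width: 51.1
gripper_force: 0.0
```

>>> drive_tool --rows '[{"dx":0,"dy":0,"dz":0,"wx":0,"wy":0,"wz":0,"grip":0.4},{"dx":0,"dy":0,"dz":0,"wx":0,"wy":0,"wz":0,"grip":0.2},{"dx":0,"dy":0,"dz":0,"wx":0,"wy":0,"wz":0,"grip":0},{"dx":0,"dy":0,"dz":0,"wx":0,"wy":0,"wz":0,"grip":0},{"dx":0,"dy":0,"dz":0,"wx":0,"wy":0,"wz":0,"grip":0},{"dx":0,"dy":0,"dz":0,"wx":0,"wy":0,"wz":0,"grip":0},{"dx":0,"dy":0,"dz":0,"wx":0,"wy":0,"wz":0,"grip":0},{"dx":0,"dy":0,"dz":0,"wx":0,"wy":0,"wz":0,"grip":0},{"dx":0,"dy":0,"dz":0,"wx":0,"wy":0,"wz":0,"grip":0}]'

```text
t: 14.17
position: [499.5, 20.2, 84.7]
eef_rot: [180.0, -0.1, 39.4]
wrist_force: [-1.3, 1.1, 5.2]
gripper_width: 10.8
gripper_force: 58.5
```

>>> drive_tool --rows '[{"dx":0,"dy":0,"dz":0,"wx":0,"wy":0,"wz":0.5,"grip":0},{"dx":0,"dy":0,"dz":0,"wx":0,"wy":0,"wz":0.5,"grip":0},{"dx":0,"dy":0,"dz":0,"wx":0,"wy":0,"wz":0.5,"grip":0},{"dx":0,"dy":0,"dz":0,"wx":0,"wy":0,"wz":0.5,"grip":0},{"dx":0,"dy":0,"dz":0,"wx":0,"wy":0,"wz":0.5,"grip":0},{"dx":0,"dy":0,"dz":0,"wx":0,"wy":0,"wz":0.5,"grip":0},{"dx":0,"dy":0,"dz":0,"wx":0,"wy":0,"wz":0.5,"grip":0},{"dx":0,"dy":0,"dz":0,"wx":0,"wy":0,"wz":0.5,"grip":0},{"dx":0,"dy":0,"dz":0,"wx":0,"wy":0,"wz":0.5,"grip":0},{"dx":0,"dy":0,"dz":0,"wx":0,"wy":0,"wz":0.5,"grip":0},{"dx":0,"dy":0,"dz":0,"wx":0,"wy":0,"wz":0.5,"grip":0},{"dx":0,"dy":0,"dz":0,"wx":0,"wy":0,"wz":0.5,"grip":0},{"dx":0,"dy":0,"dz":0,"wx":0,"wy":0,"wz":0.5,"grip":0},{"dx":0,"dy":0,"dz":0,"wx":0,"wy":0,"wz":0.5,"grip":0},{"dx":0,"dy":0,"dz":0,"wx":0,"wy":0,"wz":0.5,"grip":0},{"dx":0,"dy":0,"dz":0,"wx":0,"wy":0,"wz":0.5,"grip":0},{"dx":0,"dy":0,"dz":0,"wx":0,"wy":0,"wz":0.5,"grip":0},{"dx":0,"dy":0,"dz":0,"wx":0,"wy":0,"wz":0.5,"grip":0},{"dx":0,"dy":0,"dz":0,"wx":0,"wy":0,"wz":0.5,"grip":0},{"dx":0,"dy":0,"dz":0,"wx":0,"wy":0,"wz":0,"grip":0}]'

```text
t: 15.83
position: [499.9, 18.2, 84.8]
eef_rot: [179.9, -0.1, -17.7]
wrist_force: [0.1, -12.5, 4.2]
gripper_width: 10.9
gripper_force: 58.7
```

```bash
python3 -c "
from h import *
s,g=wrist('w6');print(s['wrist_force'],s['ft_torque'],s['joint_pos'])"
```

```text
15.8333 [499.9  18.2  84.8] [ 1.7989e+02 -1.4000e-01 -1.7660e+01] 10.895743610234284
[  0.09853412 -12.50245655   4.15707869] [-2.21355915  0.07784383  0.17001033] [  0.80796339  27.23060674 114.17203535  -0.24294186  38.49612638
 108.65947377]
```

View pics/w6.png

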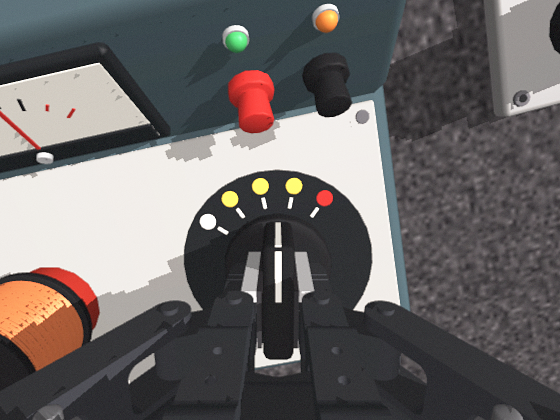

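The pointer is at x≈278, between the second (261) and third (293) yellow marks. That matches 57° turned without slip. I need about 10.5° more, plus a small sideways shift to relieve the 12 N side load.

>>> drive_tool --rows '[{"dx":0.01,"dy":0.03,"dz":0,"wx":0,"wy":0,"wz":0.35,"grip":0},{"dx":0.01,"dy":0.03,"dz":0,"wx":0,"wy":0,"wz":0.35,"grip":0},{"dx":0,"dy":0,"dz":0,"wx":0,"wy":0,"wz":0.35,"grip":0},{"dx":0,"dy":0,"dz":0,"wx":0,"wy":0,"wz":0.35,"grip":0},{"dx":0,"dy":0,"dz":0,"wx":0,"wy":0,"wz":0.35,"grip":0},{"dx":0,"dy":0,"dz":0,"wx":0,"wy":0,"wz":0,"grip":0},{"dx":0,"dy":0,"dz":0,"wx":0,"wy":0,"wz":0,"grip":0},{"dx":0,"dy":0,"dz":0,"wx":0,"wy":0,"wz":0,"grip":0},{"dx":0,"dy":0,"dz":0,"wx":0,"wy":0,"wz":0,"grip":0},{"dx":0,"dy":0,"dz":0,"wx":0,"wy":0,"wz":0,"grip":0},{"dx":0,"dy":0,"dz":0,"wx":0,"wy":0,"wz":0,"grip":0}]'

```text
t: 16.8
position: [499.7, 17.6, 84.7]
eef_rot: [180.0, -0.1, -28.0]
wrist_force: [-0.6, -4.9, 5.1]
gripper_width: 11.0
gripper_force: 59.0
```

```bash
python3 - <<'E'
from h import *
s,g=wrist('w7');print(s['wrist_force'],s['ft_torque'])
# white pointer line and marks, numerically
h=cv2.cvtColor(g["color"],cv2.COLOR_RGB2HSV)
for n,m in dict(yellow=(h[:,:,0]>20)&(h[:,:,0]<35)&(h[:,:,1]>150)&(h[:,:,2]>150),red=((h[:,:,0]<6)|(h[:,:,0]>174))&(h[:,:,1]>150),white=(h[:,:,1]<40)&(h[:,:,2]>200)).items():
    m=m.copy();m[:150]=0;m[330:]=0;m[:,:170]=0;m[:,390:]=0
    k,l,st,c=cv2.connectedComponentsWithStats(m.astype(np.uint8));print(n,[(*c[i].round(0),st[i,4]) for i in range(1,k) if 25<st[i,4]<900])
E
```

```text
16.8 [499.7  17.6  84.7] [ 1.7998e+02 -1.1000e-01 -2.8040e+01] 10.984482514051091
[-0.56943325 -4.88094185  5.10628506] [-1.0167377   0.14893859  0.18666998]
yellow [(np.float64(275.0), np.float64(187.0), np.int32(32)), (np.float64(241.0), np.float64(193.0), np.int32(30)), (np.float64(215.0), np.float64(210.0), np.int32(31))]
red [(np.float64(311.0), np.float64(191.0), np.int32(217))]
white [(np.float64(278.0), np.float64(201.0), np.int32(45)), (np.float64(252.0), np.float64(206.0), np.int32(41)), (np.float64(303.0), np.float64(206.0), np.int32(39)), (np.float64(231.0), np.float64(220.0), np.int32(39)), (np.float64(277.0), np.float64(236.0), np.int32(138)), (np.float64(201.0), np.float64(234.0), np.int32(193)), (np.float64(217.0), np.float64(240.0), np.int32(40)), (np.float64(277.0), np.float64(275.0), np.int32(332)), (np.float64(299.0), np.float64(270.0), np.int32(72)), (np.float64(249.0), np.float64(287.0), np.int32(94))]
```

The pointer (x=277) lines up with the third yellow mark's tick (278,201), and the pose is steady.

```bash
python3 -c "
from station import *
print(hand_in())"
```

```text
the job is handed in; nothing more can be done
None
```

I seated and released the copper coil on the tester's post, turned the knob to the third yellow mark, and handed the job in at about 17 s with the fingers still holding it there; the hand-in returned no verdict.

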